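Find the loose lever valve and shut it

TASK

One of the three lever valves on the pipe has a handle that is loose on its spindle. Rock the handles gently to and fro to feel which one has play, and be sure to rock the loose one both ways through its play; then shut off that valve by swinging its handle clockwise (seen from above) all the way to the closed stop. Leave the two sound valves open about as they stand, and leave the other things where they are.

Things in the scene. Friction and masses are not known exactly. Their poses are not given: they have to be found in the camera images.
- pivot_1 (a point): Valve 1: one of three like-looking brass ball valves in a row, 180 mm apart, on a copper pipe; which valve stands in which place varies. This point lies on the upright turning axis, at mid-height of the handle, about 101 mm above the table; the valve's body below is at most 48 mm across, and its spindle top stands 14 mm above this point.
- grip_1 (a point): Point in the middle of the grip of valve 1's handle, 90 mm from its turning axis, at mid-height. The level handle is a bar from the axis out to 130 mm; its off-white plastic grip spans 45 to 130 mm from the axis, 22 mm wide and 22 mm tall, with about 80 mm of space under it (low things up to 50 mm lie there). The handle starts pointing roughly towards the robot. The x axis of this point runs along the handle towards the turning axis, z up.
- spindle_1 (a joint): Turn of valve 1's spindle (dark slot on its top): 0 fully open stop, 1.57 rad fully closed stop; grows clockwise seen from above. Starts at 0.1 to 0.25. Stiff on all three valves: takes about 0.65 N m, some 7 N at the middle of the grip, and stays where left.
- handle_1 (a joint): Angle of handle 1 relative to its own spindle (rad), same direction. On a sound valve it stays within 0.03 either way; on the loose valve it swings almost freely 0.2 rad (18 mm at the middle of the grip) either way from the middle and then takes the spindle along, so that at the closed stop that handle has itself turned up to 0.2 rad past 1.57. Starts near 0 on all three.
- pivot_2 (a point): Valve 2: one of three like-looking brass ball valves in a row, 180 mm apart, on a copper pipe; which valve stands in which place varies. This point lies on the upright turning axis, at mid-height of the handle, about 101 mm above the table; the valve's body below is at most 48 mm across, and its spindle top stands 14 mm above this point.
- grip_2 (a point): Point in the middle of the grip of valve 2's handle, 90 mm from its turning axis, at mid-height. The level handle is a bar from the axis out to 130 mm; its off-white plastic grip spans 45 to 130 mm from the axis, 22 mm wide and 22 mm tall, with about 80 mm of space under it (low things up to 50 mm lie there). The handle starts pointing roughly towards the robot. The x axis of this point runs along the handle towards the turning axis, z up.
- spindle_2 (a joint): Turn of valve 2's spindle (dark slot on its top): 0 fully open stop, 1.57 rad fully closed stop; grows clockwise seen from above. Starts at 0.1 to 0.25. Stiff on all three valves: takes about 0.65 N m, some 7 N at the middle of the grip, and stays where left.
- handle_2 (a joint): Angle of handle 2 relative to its own spindle (rad), same direction. On a sound valve it stays within 0.03 either way; on the loose valve it swings almost freely 0.2 rad (18 mm at the middle of the grip) either way from the middle and then takes the spindle along, so that at the closed stop that handle has itself turned up to 0.2 rad past 1.57. Starts near 0 on all three.
- pivot_3 (a point): Valve 3: one of three like-looking brass ball valves in a row, 180 mm apart, on a copper pipe; which valve stands in which place varies. This point lies on the upright turning axis, at mid-height of the handle, about 101 mm above the table; the valve's body below is at most 48 mm across, and its spindle top stands 14 mm above this point.
- grip_3 (a point): Point in the middle of the grip of valve 3's handle, 90 mm from its turning axis, at mid-height. The level handle is a bar from the axis out to 130 mm; its off-white plastic grip spans 45 to 130 mm from the axis, 22 mm wide and 22 mm tall, with about 80 mm of space under it (low things up to 50 mm lie there). The handle starts pointing roughly towards the robot. The x axis of this point runs along the handle towards the turning axis, z up.
- spindle_3 (a joint): Turn of valve 3's spindle (dark slot on its top): 0 fully open stop, 1.57 rad fully closed stop; grows clockwise seen from above. Starts at 0.1 to 0.25. Stiff on all three valves: takes about 0.65 N m, some 7 N at the middle of the grip, and stays where left.
- handle_3 (a joint): Angle of handle 3 relative to its own spindle (rad), same direction. On a sound valve it stays within 0.03 either way; on the loose valve it swings almost freely 0.2 rad (18 mm at the middle of the grip) either way from the middle and then takes the spindle along, so that at the closed stop that handle has itself turned up to 0.2 rad past 1.57. Starts near 0 on all three.
- brush: Bystander: green scrub brush, 150 x 50 x 47 mm, lying on its bristles under and between the handles; origin at the centre of its underside.
- sink_guard: Bystander: steel mesh sink guard, a dish 92 mm across and 20 mm high, near the handles; origin at the centre of its underside.
- funnel: Bystander: orange funnel standing mouth down, 110 mm across, 115 mm high; origin at the centre of its underside.
- dispenser: Bystander: white flip-cap dispenser bottle, 64 mm across, 143 mm high, beyond the pipe; origin at the centre of its underside.
- jar: Bystander: glass jar with steel lid, 72 mm across, 90 mm high, beyond the pipe; origin at the centre of its underside.
- elbow: Bystander: white plastic pipe elbow, 70 x 70 x 40 mm, lying on the mat; origin at the centre of its underside.

How it is judged:
By the outcome, as a careful person would: the job done as asked, in the order asked, and still so for the second after the job is handed in, with the robot touching nothing.
It also fails if it takes over 61 s, if anything falls off the work surface, if the arm or the gripper's body presses on something with over 40 N, if the wrist force passes 120 N, or if a joint passes its speed limit or range.

ROBOT

A 6-joint arm with a two-finger parallel gripper is mounted at the origin on the work surface. World frame = base frame: x ahead of the robot, y to its left, z up, the work surface at z = 0. Lengths are in m, angles in rad, forces in N, time in s.
With the tool pointing down it reaches from about 0.375 to 0.925 m from the base axis. Payload 5.7 kg.
Tool frame: the origin (TCP) lies midway between the tips of the shut fingers; the grasp point (between the pads) lies 19 mm behind it; z points along the fingers, y is the line along which they close (so a half turn about z gives the same grasp; the last joint's range is limited). The gripper opens to 88 mm and grips with 3 to 60 N. Pads are 20 mm wide; open, the fingers measure 115 mm over their backs; the gripper's body (75 mm by 178 mm) begins 61 mm behind the grasp point.
Start: joints at [1.14, 0.359, 1.51, -0, 1.272, -0.115], TCP at [0.186, 0.57, 0.223] pointing down, gripper open.
Joint ranges: [-2.97, 2.97], [-1.01, 2.36], [0.21, 2.38], [-0.96, 4.11], [0.2, 2.71], [-2.98, 2.98]. Speed limits (rad/s): [2.39, 2.39, 3.14, 3.14, 3.14, 3.14].

INTERFACE

Orientations are given as a unit quaternion [x, y, z, w].
In Python, from bench import move_ptp, servo_line, goto_joints, move_gripper, sleep, inverse_kinematics, capture, PlanningError, close_job, spot_in, silhouettes, current_clock, current_joint_pos, current_qvel, current_joint_torque, current_position, current_orientation, current_force, current_torque, current_finger_gap, current_grip_force gives the robot as it stands. Calls block until the motion is done:
- move_ptp(position, orientation): joint-space move of the TCP to a pose.
- servo_line(position, orientation=None, rate=0.15, contact_N=None): straight line of the TCP; orientation=None keeps the orientation; rate is the mean speed in m/s. With contact_N (N) it stops when the force on the tool has changed by that much, and returns True; else False.
- goto_joints(angles): joint-space move.
- move_gripper(opening): finger opening in m; the grip force is fixed at half the most; returns when the fingers have stopped.
- sleep(seconds).
- inverse_kinematics(position, orientation): joint angles nearest the present ones, or None.
- capture(name): name is "scene" or "side" or "wrist"; returns a dict with "image" (480x640x3 uint8, blue, green, red), "range_z" (480x640 float32, m along the optical axis (not along the pixel's ray), 0 where there is no reading), "intrinsics" (3x3 intrinsics, pixels), "R" (3x3) and "t" (3): a world point X has camera coordinates R X + t. Camera axes: x right, y down, z forward; pixel columns grow to the right and rows downward; lengths in m; the calibration is good to about 2 mm. A picture is of the moment at which its call begins.
A pose or a line that the arm cannot do raises PlanningError and nothing moves.
- close_job(): hands the job in; it is judged then, once.
Trained networks look in the newest picture that a camera, given by its name, has taken for a name from the list of things; names that differ only in an ending like _2 or _b are one class to them, and where a whole thing is asked for, a point or a joint stands for the part that bears it (a point fixed in the world has none). Each returns a list of dicts, best first, with "conf" (0 to 1); they miss things now and then, are a little off and sometimes report something else, mostly with a low value. They report only what shows in the picture. A call takes as long as a camera call.
- spot_in(camera, query): "xy" ([column, row] in pixels, amid what is visible of it).
- silhouettes(camera, query): "region" (480x640 bool, what is visible of it) and "xy" ([column, row] in pixels, amid what is visible of it).
Readings, each from a call of its own:
- current_clock(): time.
- current_joint_pos(): joint angles.
- current_qvel(): joint speeds.
- current_joint_torque(): joint torques, N m.
- current_position(): TCP position.
- current_orientation(): TCP orientation.
- current_force(): force on the tool from outside, world axes, zero at the start.
- current_torque(): the same for the moment, N m.
- current_finger_gap(): finger opening in m.
- current_grip_force(): force on a finger pad.
Only numpy, scipy, OpenCV 4.12 (cv2) and the standard library are available. Lean on these libraries where they do the work, as an engineer would, in place of code of your own. Each camera call takes 0.05 s, during which the arm holds its last target. There are 200 camera calls.

## Working session

There is one attempt and no reset: what is moved stays moved. The work goes in short steps, each a Python script; the robot and the scene stay as the last script left them, time stands still between calls to the robot, and variables do not carry over. Pictures are saved under pics/ and viewed, at most 10 in all, crops included, and the job is handed in when it is done.

```bash
ls; mkdir -p pics; cat > h.py <<'E'
import numpy as np, cv2
from bench import *
def world(c,uv,z=None):
    K,R,t=c["intrinsics"],c["R"],c["t"]
    d=np.linalg.inv(K)@np.array([uv[0],uv[1],1.])
    C=-R.T@t; D=R.T@d
    if z is not None: return C+D*(z-C[2])/D[2]
    u,v=int(round(uv[0])),int(round(uv[1]))
    return C+D*float(c["range_z"][v,u])
def cloud(c):
    K,R,t=c["intrinsics"],c["R"],c["t"]
    v,u=np.mgrid[:480,:640]; zz=c["range_z"]
    P=np.stack([(u-K[0,2])/K[0,0]*zz,(v-K[1,2])/K[1,1]*zz,zz],-1)
    W=(P-t)@R
    W[zz<=0]=np.nan
    return W
E
python3 - <<'E'
from h import *
for n in ["scene","side"]:
    c=capture(n); cv2.imwrite(f"pics/{n}0.png",c["image"])
    print(n,"cam",(-c["R"].T@c["t"]).round(3))
    W=cloud(c)
    for q in ["pivot_1","grip_1","brush","sink_guard","funnel","dispenser","jar","elbow"]:
        for s in spot_in(n,q):
            u,v=s["xy"]; print(q,round(s["conf"],2),np.round(s["xy"]),np.round(W[int(v),int(u)],3))
    for s in silhouettes(n,"grip_1"):
        m=s["region"]; w=W[m]; print("sil",round(s["conf"],2),np.round(s["xy"]),m.sum(),np.nanmedian(w,0).round(3),np.nanpercentile(w,2,0).round(3),np.nanpercentile(w,98,0).round(3))
print(current_clock(),current_orientation())
E
```

```text
pics
scene cam [ 1.57  -0.012  0.936]
pivot_1 0.98 [363. 232.] [0.584 0.124 0.109]
pivot_1 0.71 [216. 242.] [ 0.512 -0.239  0.01 ]
pivot_1 0.67 [288. 233.] [ 0.585 -0.051  0.108]
pivot_1 0.48 [291. 218.] [ 0.534 -0.045  0.112]
grip_1 0.79 [363. 214.] [0.518 0.129 0.115]
grip_1 0.79 [293. 218.] [ 0.538 -0.04   0.116]
grip_1 0.73 [218. 222.] [ 0.56  -0.217  0.116]
brush 0.7 [245. 228.] [ 0.505 -0.165  0.053]
sink_guard 0.6 [323. 232.] [0.47  0.034 0.012]
funnel 0.83 [116. 276.] [ 0.676 -0.442  0.047]
dispenser 0.56 [330. 292.] [0.768 0.042 0.097]
dispenser 0.28 [291. 226.] [ 0.558 -0.047  0.107]
dispenser 0.2 [361. 235.] [0.587 0.119 0.106]
jar 0.86 [247. 305.] [ 0.806 -0.131  0.095]
elbow 0.68 [448. 228.] [0.442 0.374 0.008]
sil 0.78 [221. 223.] 397 [ 0.56  -0.22   0.109] [ 0.496 -0.245  0.096] [ 0.633 -0.202  0.116]
sil 0.64 [290. 220.] 380 [ 0.543 -0.043  0.11 ] [ 0.473 -0.067  0.094] [ 0.611 -0.026  0.116]
sil 0.52 [364. 213.] 242 [0.513 0.132 0.112] [0.454 0.114 0.102] [0.589 0.144 0.117]
side cam [0.538 0.755 0.661]
pivot_1 0.89 [346. 279.] [0.543 0.038 0.005]
pivot_1 0.88 [336. 
[... 254 characters left out ...]
039]
sink_guard 0.65 [374. 266.] [0.483 0.008 0.022]
funnel 0.75 [316. 168.] [ 0.643 -0.411  0.03 ]
dispenser 0.8 [253. 254.] [0.73  0.075 0.097]
dispenser 0.23 [255. 212.] [ 0.759 -0.094  0.083]
jar 0.9 [252. 213.] [ 0.764 -0.094  0.08 ]
jar 0.47 [346. 278.] [0.54  0.138 0.101]
jar 0.4 [350. 178.] [ 0.542 -0.22   0.11 ]
elbow 0.79 [386. 410.] [0.473 0.36  0.03 ]
sil 0.67 [366. 277.] 894 [0.5   0.142 0.104] [0.448 0.122 0.091] [0.581 0.151 0.112]
sil 0.63 [349. 182.] 450 [ 0.542 -0.209  0.103] [ 0.492 -0.231  0.092] [ 0.626 -0.197  0.112]
sil 0.19 [348. 278.] 1477 [0.54  0.14  0.102] [0.45  0.121 0.039] [0.591 0.151 0.112]
1.0 [ 1.57246418e-01  9.87559397e-01 -4.51486596e-05 -1.37724917e-05]
```

```bash
python3 - <<'E'
from h import *
a=cv2.imread("pics/scene0.png")[150:350,80:480]; b=cv2.imread("pics/side0.png")[130:430,220:480]
a=cv2.resize(a,(800,400),interpolation=2)[:,:]; cv2.imwrite("pics/a.png",a); cv2.imwrite("pics/b.png",cv2.resize(b,(520,600)))
E
```

```text
(no output)
```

View pics/a.png

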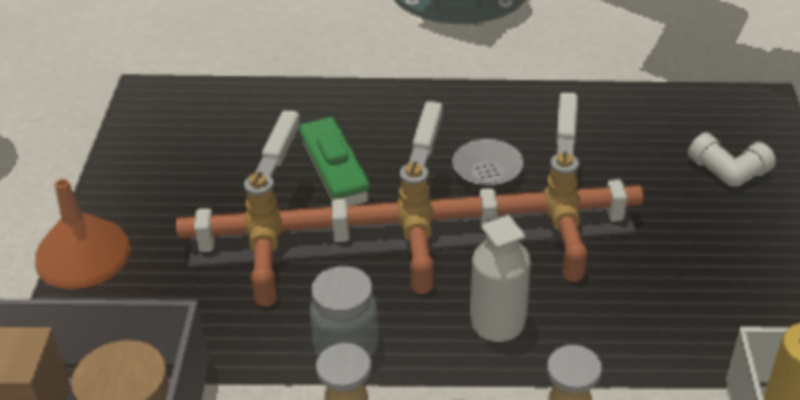

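View pics/b.png

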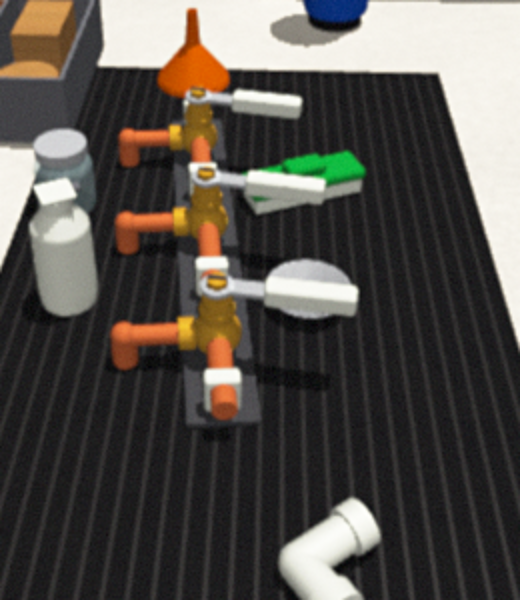

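The pictures show three valves. In the crop, their spindle tops are near (258,182), (414,172) and (565,160), with the handles pointing at the robot. The brush lies between the left and middle handles, and the mesh dish between the middle and right ones. Clockwise means swinging towards +y. Next I'll fit the handle axes.

```bash
python3 - <<'E'
from h import *
for n in ["scene","side"]:
    c=capture(n); W=cloud(c); im=c["image"].astype(int)
    hsv=cv2.cvtColor(c["image"],cv2.COLOR_BGR2HSV)
    white=(hsv[...,1]<60)&(hsv[...,2]>130)
    box=(W[...,2]>.085)&(W[...,2]<.13)&(W[...,0]>.4)&(W[...,0]<.64)
    for y0 in (.125,-.05,-.23):
        near=box&(abs(W[...,1]-y0)<.07)
        w=W[near&white&(W[...,2]>.1)]; m=np.median(w,0)
        l=cv2.fitLine(w[:,:2].astype(np.float32),cv2.DIST_HUBER,0,.01,.01).ravel(); d=l[:2]*np.sign(l[0])
        s=(w[:,:2]-l[2:])@d; tip=l[2:]+d*np.percentile(s,1)
        p=W[near&~white&(W[...,2]>.105)&((hsv[...,1]>90))]
        print(n,len(w),"med",m.round(3),"dir",d.round(3),"ang",np.degrees(np.arctan2(d[1],d[0])).round(1),"len",np.ptp(np.percentile(s,[1,99])).round(3),"tip",tip.round(3),"piv(tip+.13)",(tip+.13*d).round(3),"brass",len(p),np.median(p,0).round(3) if len(p) else "")
    pp=W[(hsv[...,2]>60)&(hsv[...,1]>140)&(hsv[...,0]<12)&(W[...,2]>.03)&(W[...,2]<.1)&(W[...,0]>.55)&(W[...,0]<.66)&(abs(W[...,1])<.4)]
    print("pipe",len(pp),np.nanpercentile(pp,[2,50,98],axis=0).round(3))
E
```

```text
scene 260 med [0.51  0.132 0.112] dir [ 0.993 -0.118] ang -6.8 len 0.138 tip [0.448 0.138] piv(tip+.13) [0.577 0.123] brass 34 [0.578 0.124 0.112]
scene 279 med [ 0.534 -0.043  0.112] dir [ 0.986 -0.167] ang -9.6 len 0.138 tip [ 0.471 -0.033] piv(tip+.13) [ 0.599 -0.054] brass 36 [ 0.599 -0.052  0.112]
scene 283 med [ 0.557 -0.221  0.112] dir [ 0.984 -0.176] ang -10.2 len 0.138 tip [ 0.496 -0.21 ] piv(tip+.13) [ 0.624 -0.233] brass 42 [ 0.622 -0.231  0.112]
pipe 1 [[ 0.647 -0.4    0.032]
 [ 0.647 -0.4    0.032]
 [ 0.647 -0.4    0.032]]
side 725 med [0.502 0.139 0.108] dir [ 0.991 -0.137] ang -7.9 len 0.142 tip [0.447 0.148] piv(tip+.13) [0.576 0.13 ] brass 63 [0.574 0.13  0.11 ]
side 492 med [ 0.523 -0.035  0.108] dir [ 0.983 -0.186] ang -10.7 len 0.142 tip [ 0.47  -0.024] piv(tip+.13) [ 0.597 -0.048] brass 39 [ 0.595 -0.046  0.109]
side 344 med [ 0.546 -0.212  0.107] dir [ 0.98  -0.199] ang -11.5 len 0.141 tip [ 0.493 -0.198] piv(tip+.13) [ 0.62  -0.224] brass 30 [ 0.618 -0.227  0.11 ]
pipe 967 [[ 0.555 -0.203  0.034]
 [ 0.598  0.141  0.049]
 [ 0.659  0.227  0.053]]
```

```bash
cat >> h.py <<'E'
V={"A":(np.array([.576,.127]),-7.4),"B":(np.array([.598,-.050]),-10.1),"C":(np.array([.622,-.228]),-10.9)}
def quat(phi): return [float(np.cos(phi/2)),float(np.sin(phi/2)),0,0]
def hp(v,a): # handle angle a = clockwise turn from pointing -x ; returns pos xy, outward heading
    phi=np.pi-a
    return v+.09*np.array([np.cos(phi),np.sin(phi)]),phi
Z=.087
E
python3 - <<'E'
from h import *
for k,(v,ang) in V.items():
    a0=-np.radians(ang)
    for flip in (0,np.pi):
        r=[]
        for a in (a0-.3,a0,a0+.7,1.2,1.6,1.85):
            p,phi=hp(v,a); q=inverse_kinematics([*p,Z],quat(phi-flip)); r.append(None if q is None else round(q[5],2))
        print(k,flip,r)
move_gripper(.044); print(current_finger_gap())
v,ang=V["A"]; p,phi=hp(v,-np.radians(ang))
move_ptp([*p,.2],quat(phi))
print(servo_line([*p,Z],contact_N=5,rate=.1),current_position(),current_force(),current_clock())
cv2.imwrite("pics/w1.png",capture("side")["image"][130:430,220:520])
E
```

```text
A 0 [np.float64(-1.65), np.float64(-1.3), np.float64(-0.51), np.float64(-0.12), np.float64(0.28), np.float64(0.51)]
A 3.141592653589793 [np.float64(1.49), np.float64(1.84), np.float64(2.63), None, np.float64(-2.87), np.float64(-2.63)]
B 0 [np.float64(-1.95), np.float64(-1.6), np.float64(-0.79), np.float64(-0.43), np.float64(-0.02), np.float64(0.23)]
B 3.141592653589793 [np.float64(1.19), np.float64(1.54), np.float64(2.35), np.float64(2.71), None, np.float64(-2.91)]
C 0 [np.float64(-2.22), np.float64(-1.88), np.float64(-1.07), np.float64(-0.72), np.float64(-0.3), np.float64(-0.04)]
C 3.141592653589793 [np.float64(0.92), np.float64(1.26), np.float64(2.07), np.float64(2.42), np.float64(2.85), None]
0.04377524067470576
False [0.48725419 0.13868532 0.08751363] [0.58113109 0.00189715 0.83693521] 5.1167
```

View pics/w1.png

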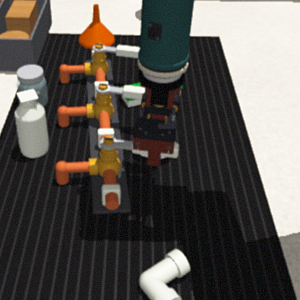

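The gripper straddles the near handle around (150,150), no contact. I'll rock it now.

```bash
cat >> h.py <<'E'
def rock(k,N=4,R=.038):
    v,ang=V[k]; a0=-np.radians(ang); p,phi=hp(v,a0)
    t=np.array([np.sin(phi),-np.cos(phi)])  # clockwise tangent
    off=lambda: float((np.array(current_position())[:2]-p)@t)
    out=[]
    for s in (1,-1):
        hit=servo_line([*(p+s*R*t),Z],contact_N=N,rate=.035)
        o=off(); f=np.array(current_force())[:2]@t
        out.append((hit,round(o*1000,1),round(float(f),1)))
        servo_line([*(p+(o-s*.006)*t),Z],rate=.05)
    gap=current_finger_gap()
    print(k,out,"play mm",round(out[0][1]-out[1][1]-(gap*1000-22),1),"t",round(current_clock(),1))
    return out
E
python3 - <<'E'
from h import *
o=rock("A")
E
```

```text
A [(True, 24.7, -3.2), (True, -30.4, 3.4)] play mm 33.4 t 7.7
```

Valve A (y≈0.127) has about 33 mm of play; a sound valve would show about 5 mm or less, so this is the loose one. I'll rock it once more a little more firmly, then close it along an arc.

```bash
python3 - <<'E'
from h import *
rock("A",N=5.5,R=.042)
v,ang=V["A"]
def pose(a,lead=.011):
    p,phi=hp(v,a); t=np.array([np.sin(phi),-np.cos(phi)]); return p+lead*t,phi,t
a=-.1
p,phi,t=pose(a); servo_line([*p,Z],quat(phi),rate=.08)
log=[]
while a<1.85:
    a+=.1 if a<1.35 else .025
    p,phi,t=pose(a); hit=servo_line([*p,Z],quat(phi),rate=.07,contact_N=12)
    f=np.array(current_force()); ft=float(f[:2]@t)
    log.append((round(a,2),round(ft,1),round(float(np.linalg.norm(f)),1)))
    if hit or ft<-17: break
print(hit,log,current_clock())
E
```

```text
A [(True, 25.4, -2.7), (True, -30.4, 3.7)] play mm 33.6 t 10.9
False [(0.0, -0.0, 0.7), (0.1, -0.8, 1.0), (0.2, 0.1, 1.1), (0.3, -0.5, 1.1), (0.4, -4.2, 4.2), (0.5, -4.6, 4.9), (0.6, -3.8, 4.2), (0.7, -4.6, 5.0), (0.8, -4.8, 5.1), (0.9, -4.7, 4.9), (1.0, -4.9, 5.3), (1.1, -4.8, 5.5), (1.2, -5.4, 5.7), (1.3, -4.3, 5.4), (1.4, -5.2, 6.3), (1.43, -5.3, 6.3), (1.45, -5.4, 6.1), (1.47, -5.6, 6.3), (1.5, -5.3, 6.7), (1.52, -6.2, 7.0), (1.55, -5.5, 6.2), (1.57, -6.0, 7.1), (1.6, -6.1, 6.9), (1.62, -5.7, 6.9), (1.65, -5.9, 6.5), (1.67, -5.5, 6.4), (1.7, -6.3, 6.8), (1.72, -5.9, 6.9), (1.75, -6.2, 7.0), (1.77, -4.8, 5.9), (1.8, -6.2, 7.2), (1.82, -9.3, 10.0), (1.85, -11.5, 12.3), (1.87, -14.5, 15.3)] 20.2833
```

```bash
python3 - <<'E'
from h import *
v,ang=V["A"]; a=1.85
p,phi=hp(v,a); t=np.array([np.sin(phi),-np.cos(phi)])
c=np.array(current_position())[:2]+.011*t
servo_line([*(c),Z],rate=.05) if False else None
# back off: drop the lead to centre on the handle (clear both sides)
cur=np.array(current_position())[:2]; b=cur+.009*(t if False else t)
b=cur-(-1)*.0*t
# trailing finger presses clockwise (+t): free it by moving -t
b=cur-.010*t
print(servo_line([*b,Z],rate=.05),np.array(current_force()).round(1))
servo_line([*b,.2],rate=.15)
move_ptp([.42,.45,.25],quat(phi))
W={}
for n in ["scene","side"]:
    c=capture(n); cv2.imwrite(f"pics/{n}2.png",c["image"])
    W=cloud(c); hsv=cv2.cvtColor(c["image"],cv2.COLOR_BGR2HSV)
    m=(hsv[...,1]<60)&(hsv[...,2]>130)&(W[...,2]>.1)&(W[...,2]<.13)&(W[...,0]>.5)&(W[...,0]<.68)&(W[...,1]>.14)&(W[...,1]<.28)
    w=W[m]; l=cv2.fitLine(w[:,:2].astype(np.float32),cv2.DIST_HUBER,0,.01,.01).ravel(); d=l[:2]*np.sign(l[1])
    print(n,len(w),"a",np.pi-np.arctan2(d[1],d[0]),np.median(w,0).round(3))
a=cv2.imread("pics/scene2.png")[180:280,300:460]; b=cv2.imread("pics/side2.png")[130:430,220:480]
cv2.imwrite("pics/c.png",np.hstack([cv2.resize(a,(480,300)),b]))
print(current_clock())
E
```

```text
False [-0.3  0.4  0.7]
scene 286 a 1.8017178 [0.591 0.199 0.112]
side 623 a 1.7691181 [0.589 0.212 0.11 ]
22.9333
```

View pics/c.png

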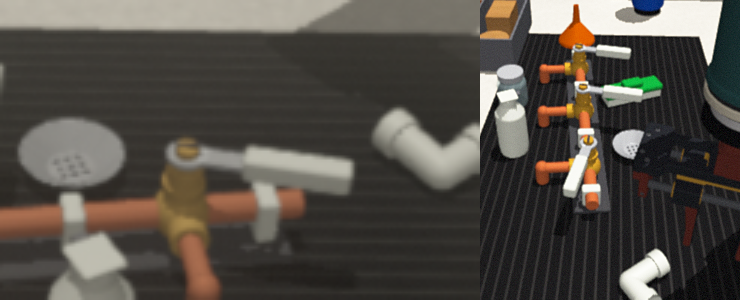

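The crop shows handle A swung past the pipe line towards +y, with its grip near (300,170). The other two handles and the surrounding objects haven't moved. The force rose from 6 to 14.5 N while the handle stood still at 1.79 rad, so it is at the closed stop. The gripper is clear, so I'm handing in.

```bash
python3 -c "
from bench import *
print(close_job())"
```

```text
the job is handed in; nothing more can be done
None
```

The loose valve was the one at y ≈ +0.13 m: I rocked it both ways through its play (about 33 mm), swung it clockwise to the closed stop and handed the job in at about 23 s; I didn't rock the other two, since that play was already conclusive, and they stand as they were.

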